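# Stack the tile trays for the kiln room and ring for collection

## Robot

A 6-joint arm with a two-finger parallel gripper is mounted at the origin on the work surface. World frame = base frame: x ahead of the robot, y to its left, z up, the work surface at z = 0. Lengths are in m, angles in degrees, forces in N, time in s.
With the tool pointing down it reaches from about 0.4 to 0.825 m from the base axis. Payload 7 kg.
Tool frame: the origin (TCP) lies at the very end of the fingers, on their centre line; the grasp point (between the pads) lies 19 mm behind it (ctrl.pinch_z is the distance from the TCP to the grasp point, in m); z points along the fingers, x is the direction in which the jaws open and shut, and the axes are right-handed (so a half turn about z gives the same grasp; the last joint's range is limited). The gripper opens to 88 mm and grips with 3 to 60 N. Pads are 19 mm wide; open, the fingers measure 130 mm over their backs; the gripper's body (78 mm by 193 mm) begins 47 mm behind the grasp point.
Start: joints at [86.981, 20.546, 0.682, 0, -70.136, -16.507], TCP at [0.226, 0.636, 0.227] pointing down, gripper open.
Joint ranges: [-176.03, 176.03], [-82.01, 121.73], [-58.28, 71.71], [-173.87, 95.51], [-174.79, -0.11], [-173.66, 173.66]. Speed limits (degrees/s): [136.94, 136.94, 172.46, 180, 180, 180].

## Interface

Orientations are given as [roll, pitch, yaw] about the fixed x, y, z axes, in that order (R = Rz(yaw) Ry(pitch) Rx(roll)).
In Python, from plant import ctrl gives the robot as it stands.
- The arm moves only by the tool carry_out, never from a script. Its argument "increments" is a list of rows, each a list of 7 numbers: the turn, a rotation vector about the world's x, y, z in degrees, then the shift along the world's x, y, z in mm, then the closure, from 0 (fully open) to 1 (shut). In form: [[ax, ay, az, dx, dy, dz, grip], ...]. A call has 1 to 20 rows; each row is the pose to reach, as a shift and turn from the pose commanded when the call began; what a row does not reach only later rows make up. A row lasts 1/8 s, in which the tool goes at most 62.5 mm and 10.7 degrees, less where a joint would pass 70% of its speed; a pose out of reach is approached as far as the arm can. A call with a gripper value outside its range is refused whole. The fingers move at their own pace and stop on an object; the grip force is fixed at half the most. Time passes only in rows, so rows that repeat a pose let the fingers close. It gives the time, the measured TCP pose, the force and the opening at its end, in the units of the state.
- ctrl.get_obs(): the state, without advancing time (a new reading comes with each control period).
- ctrl.snapshot(name): name is "scene" or "top" or "wrist"; returns a dict with "pixels" (384x512x3 uint8, blue, green, red), "intrinsics" (3x3 intrinsics, pixels), "rvec" (rotation vector, rad) and "tvec" (3), from world to camera coordinates, as OpenCV has them; the wrist camera has in their place "hand_eye" (4x4, takes a point from camera to tool coordinates, whose origin is the TCP and whose axes are the tool frame's). Camera axes: x right, y down, z forward; pixel columns grow to the right and rows downward; lengths in m; the calibration is good to about 2 mm. A picture is of the moment at which its call begins: read the wrist's pose just before it. There is no depth.
- ctrl.close_job(): hands the job in, once; it reports no verdict.
Trained networks look in a picture, given as the dict that the camera call returned (one of the last four; its "shot" number tells which), for a name from the list of things; names that differ only in an ending like _2 or _b are one class to them, and where a whole thing is asked for, a point or a joint stands for the part that bears it (a point fixed in the world has none). Each returns a list of dicts, best first, with "confidence" (0 to 1); they miss things now and then, are a little off and sometimes report something else, mostly with a low value. They report only what shows in the picture. A call takes as long as a camera call. They do not tell look-alikes from the thing itself.
- ctrl.search_frame(picture, label): "centre" ([x, y, z] in m, in world coordinates, good to about 4 mm: the middle of the surface that is visible of it).
- ctrl.outline_of(picture, label): "pixels" (384x512 bool, what is visible of it).
The state is a dict: "clock": time; "joint_pos": joint angles; "qvel": joint speeds; "tau": joint torques, N m; "tool_pos": TCP position; "orientation": TCP orientation; "force": force on the tool from outside, world axes, zero at the start; "moment": the same for the moment, N m; "opening": finger opening in m.
Only numpy, scipy, OpenCV 4.12 (cv2) and the standard library are available. Lean on these libraries where they do the work, as an engineer would, in place of code of your own. Each camera call takes 0.05 s, during which the arm holds its last target. There are 200 camera calls.

## Task

Get the banded tile packs ready for collection: lay each pack flat in a tray of its own, and build all the loose trays from the nested column into one straight stack on the fixed bottom tray, each turned half a turn from the one below so that it stands on the ledges instead of nesting. When the whole stack is standing, press the call bell's red plunger fully down and let it come back up. Leave the other things on the table where they are.

Things in the scene. Friction and masses are not known exactly. Their poses are not given: they have to be found in the camera images.
- base_grip (a point): Fixed bottom tray, green, on a wooden board 15 mm high; same shape as the loose trays: floor 200 mm along x, rim 216 x 192 mm, 70 mm tall. Point: middle of its black grip fin, on the tray's centre, 57 mm above the tray's underside. x points to the narrow end with the yellow end wall; the other, wide end is green; z up.
- base_bay (a point): Centre of the floor (top face, 4 mm above the underside) of the bottom tray's bay on its yellow side, 57 mm along +x from the tray's centre; a second bay lies at -57 mm. Every tray has these two bays, clear floor about 76 mm along x, 124 mm along y, walls leaning out 8 degrees, with the hump between them. Either bay serves for a pack.
- base_ledge (a point): Top of one of the bottom tray's four dark green ledges (44 along x, 16 along y, 38 deep, tops level with the 70 mm rim), here x = +75, y = +81 mm from its centre; others at (75, -81), (-25, 81), (-25, -81). A tray of the same heading sinks in and nests 38 mm above; turned half a turn, its wide floor stretches (half width 86) stand on these ledges, 70 mm above.
- T1_grip (a point): Loose empty tray, 0.32 kg, same shape, axes, bays, ledges and colours as the bottom tray; uppermost of the three nested at the start (all one heading, 38 mm apart) on a black pad 6 mm thick. Point: middle of its grip fin, on the tray's centre, 57 mm above its underside; z up. It lifts straight out of the nest by the fin.
- T2_grip (a point): Loose empty tray like T1, the middle one of the nest. Point as for T1. The black grip fin is 12 mm along x, 40 mm along y, and stands from 42 to 72 mm above the tray's underside (from 15 mm below this point to 15 mm above it); it can be pinched across x or across y. The tray balances beneath it.
- T3_grip (a point): Loose empty tray like T1, the lowest of the nest. Point as for T1. The fin stands on a hump in the middle of the tray: 60 mm along y, 40 mm along x at the floor, 30 mm at its flat top 42 mm above the underside; hollow beneath, so it clears the fin of the tray below by 10 mm all round in a stack.
- blue_mid (a point): Banded pack of blue tiles, a rigid block 56 mm along x, 46 mm along y, 42 mm tall, about 0.26 kg, with a paper band over its middle. The point is its centre. May be absent.
- turquoise_mid (a point): Banded pack of turquoise tiles, a rigid block 56 mm along x, 46 mm along y, 42 mm tall, about 0.26 kg, with a paper band over its middle. The point is its centre. May be absent.
- ochre_mid (a point): Banded pack of ochre tiles, a rigid block 56 mm along x, 46 mm along y, 42 mm tall, about 0.26 kg, with a paper band over its middle. The point is its centre. May be absent.
- white_mid (a point): Banded pack of white tiles, a rigid block 56 mm along x, 46 mm along y, 42 mm tall, about 0.26 kg, with a paper band over its middle. The point is its centre. May be absent.
- plunger_top (a point): Top of the red plunger head (28 mm across) of the call bell: a steel dome on a black foot 84 mm across, fixed to the table; 69 mm above the table at rest. It is pressed straight down.
- plunger (a joint): Plunger travel, m: 0 at rest, 0.012 at its stop. A spring brings it back; it takes about 2.3 N to start it and 8 N at the stop.
- jar: Bystander: amber jar with a white cap, 64 mm across, 85 mm tall. Origin at the centre of its underside.
- mug: Bystander: blue mug, 76 mm across, 85 mm tall. Origin at the centre of its underside.
- brush: Bystander: flat brush, 200 mm long, lying. Origin at the centre of its underside.
- hammer: Bystander: hammer, 260 mm long, lying. Origin at the centre of its underside.
- offcut: Bystander: red clay offcut, 70 x 50 x 30 mm. Origin at the centre of its underside.
There are look-alikes about, which are no part of the job. Several things look just like the part that bears white_mid: the one meant starts nearest to the robot's base. There is more than one size of the part that bears turquoise_mid; the job needs the smaller.

How it is judged (in metres and radians):
On the way, in this order (a step that is already met when the one before it is completed fails the run):
1. all three trays stand half-turned on the ledges, one above the other on the bottom tray, and every pack lies flat in a tray of its own (horizontal distance between each of T1_grip, T2_grip, T3_grip and base_grip below 0.015 m and angle between the x axis of each of T1_grip, T2_grip, T3_grip and the x axis of base_grip, either way round below 0.12 rad and angle between each of T1_grip, T2_grip, T3_grip's own z axis and vertical below 0.06 rad and z of T1_grip in the frame of base_grip between 0.06 and 0.222 m and z of T2_grip in the frame of base_grip between 0.06 and 0.222 m and z of T3_grip in the frame of base_grip between 0.06 and 0.222 m and (z of T2_grip in the frame of T1_grip above 0.06 m or z of T2_grip in the frame of T1_grip below -0.06 m) and (z of T3_grip in the frame of T1_grip above 0.06 m or z of T3_grip in the frame of T1_grip below -0.06 m) and (z of T3_grip in the frame of T2_grip above 0.06 m or z of T3_grip in the frame of T2_grip below -0.06 m) and ((x of blue_mid in the frame of base_grip between -0.1 and 0.1 m and y of blue_mid in the frame of base_grip between -0.088 and 0.088 m and z of blue_mid in the frame of base_grip between -0.044 and -0.02 m) or (x of blue_mid in the frame of T1_grip between -0.1 and 0.1 m and y of blue_mid in the frame of T1_grip between -0.088 and 0.088 m and z of blue_mid in the frame of T1_grip between -0.044 and -0.02 m) or (x of blue_mid in the frame of T2_grip between -0.1 and 0.1 m and y of blue_mid in the frame of T2_grip between -0.088 and 0.088 m and z of blue_mid in the frame of T2_grip between -0.044 and -0.02 m) or (x of blue_mid in the frame of T3_grip between -0.1 and 0.1 m and y of blue_mid in the frame of T3_grip between -0.088 and 0.088 m and z of blue_mid in the frame of T3_grip between -0.044 and -0.02 m)) and angle between each of blue_mid, turquoise_mid, ochre_mid, white_mid's own z axis and vertical below 0.15 rad and ((x of turquoise_mid in the frame of base_grip between -0.1 and 0.1 m and y of turquoise_mid in the frame of base_grip between -0.088 and 0.088 m and z of turquoise_mid in the frame of base_grip between -0.044 and -0.02 m) or (x of turquoise_mid in the frame of T1_grip between -0.1 and 0.1 m and y of turquoise_mid in the frame of T1_grip between -0.088 and 0.088 m and z of turquoise_mid in the frame of T1_grip between -0.044 and -0.02 m) or (x of turquoise_mid in the frame of T2_grip between -0.1 and 0.1 m and y of turquoise_mid in the frame of T2_grip between -0.088 and 0.088 m and z of turquoise_mid in the frame of T2_grip between -0.044 and -0.02 m) or (x of turquoise_mid in the frame of T3_grip between -0.1 and 0.1 m and y of turquoise_mid in the frame of T3_grip between -0.088 and 0.088 m and z of turquoise_mid in the frame of T3_grip between -0.044 and -0.02 m)) and (z of turquoise_mid in the frame of blue_mid above 0.05 m or z of turquoise_mid in the frame of blue_mid below -0.05 m) and ((x of ochre_mid in the frame of base_grip between -0.1 and 0.1 m and y of ochre_mid in the frame of base_grip between -0.088 and 0.088 m and z of ochre_mid in the frame of base_grip between -0.044 and -0.02 m) or (x of ochre_mid in the frame of T1_grip between -0.1 and 0.1 m and y of ochre_mid in the frame of T1_grip between -0.088 and 0.088 m and z of ochre_mid in the frame of T1_grip between -0.044 and -0.02 m) or (x of ochre_mid in the frame of T2_grip between -0.1 and 0.1 m and y of ochre_mid in the frame of T2_grip between -0.088 and 0.088 m and z of ochre_mid in the frame of T2_grip between -0.044 and -0.02 m) or (x of ochre_mid in the frame of T3_grip between -0.1 and 0.1 m and y of ochre_mid in the frame of T3_grip between -0.088 and 0.088 m and z of ochre_mid in the frame of T3_grip between -0.044 and -0.02 m)) and (z of ochre_mid in the frame of blue_mid above 0.05 m or z of ochre_mid in the frame of blue_mid below -0.05 m) and (z of ochre_mid in the frame of turquoise_mid above 0.05 m or z of ochre_mid in the frame of turquoise_mid below -0.05 m) and ((x of white_mid in the frame of base_grip between -0.1 and 0.1 m and y of white_mid in the frame of base_grip between -0.088 and 0.088 m and z of white_mid in the frame of base_grip between -0.044 and -0.02 m) or (x of white_mid in the frame of T1_grip between -0.1 and 0.1 m and y of white_mid in the frame of T1_grip between -0.088 and 0.088 m and z of white_mid in the frame of T1_grip between -0.044 and -0.02 m) or (x of white_mid in the frame of T2_grip between -0.1 and 0.1 m and y of white_mid in the frame of T2_grip between -0.088 and 0.088 m and z of white_mid in the frame of T2_grip between -0.044 and -0.02 m) or (x of white_mid in the frame of T3_grip between -0.1 and 0.1 m and y of white_mid in the frame of T3_grip between -0.088 and 0.088 m and z of white_mid in the frame of T3_grip between -0.044 and -0.02 m)) and (z of white_mid in the frame of blue_mid above 0.05 m or z of white_mid in the frame of blue_mid below -0.05 m) and (z of white_mid in the frame of turquoise_mid above 0.05 m or z of white_mid in the frame of turquoise_mid below -0.05 m) and (z of white_mid in the frame of ochre_mid above 0.05 m or z of white_mid in the frame of ochre_mid below -0.05 m)), for 0.5 s.
2. then the plunger is pressed down to its stop (value of joint plunger above 0.0105 m), for 0.05 s.
At the end, for the whole second after the job is handed in: All three loose trays stand level on the bottom tray (centres within 15 mm, axes within 0.12 rad), each at least 60 mm above the next lower one, not nested. Every pack lies flat on a tray floor, no two in one tray. The plunger is back up (within 3 mm) (all of step 1 and value of joint plunger below 0.003 m); the robot touches nothing.
It fails at once if the jar is moved more than 40 mm (distance of jar from where it was at the start of the episode above 0.04 m).
It fails at once if the mug is moved more than 40 mm (distance of mug from where it was at the start of the episode above 0.04 m).
It fails at once if the brush is moved more than 40 mm (distance of brush from where it was at the start of the episode above 0.04 m).
It fails at once if the hammer is moved more than 40 mm (distance of hammer from where it was at the start of the episode above 0.04 m).
It fails at once if the offcut is moved more than 40 mm (distance of offcut from where it was at the start of the episode above 0.04 m).
Of pack_blue, pack_turquoise, pack_ochre, pack_white only 2 to 4 are there at a start; the rules pass over those that are not, and their reading is None.
At some moment in a run one of pack_blue, pack_turquoise, pack_ochre, pack_white may be knocked a few centimetres aside while the robot is not near it.
It also fails if it takes over 210 s, if anything falls off the work surface, if the arm or the gripper's body presses on something with over 40 N, if the wrist force passes 120 N, or if a joint passes its speed limit or range.

## Working session

There is one attempt and no reset: what is moved stays moved. The work goes in short steps, Python scripts to look and compute and a tool call to move; the robot and the scene stay as the last step left them, time stands still between calls to the robot, and variables do not carry over. Pictures are saved under pics/ and viewed, about 12 in all and at most 16, crops included, and the job is handed in when it is done.

Besides the shell and the picture viewer there is one more tool, called after ">>>" as name(argument=value, ...) on one line, values as JSON. carry_out: Moves the arm, as the interface text tells. Its arguments: {"type":"object","properties":{"increments":{"type":"array"}},"required":["increments"]}

```bash
ls; mkdir -p pics; cat > h.py <<'E'
import numpy as np,cv2
from plant import ctrl
from scipy.spatial.transform import Rotation as R
def cam(s,obs=None):
    K=np.array(s['intrinsics'],float)
    if 'rvec' in s:
        Rw=cv2.Rodrigues(np.array(s['rvec'],float))[0]; t=np.array(s['tvec'],float).ravel()
    else:
        T=np.eye(4);T[:3,:3]=R.from_euler('xyz',obs['orientation'],degrees=True).as_matrix();T[:3,3]=obs['tool_pos']
        M=np.linalg.inv(T@np.array(s['hand_eye'])); Rw=M[:3,:3];t=M[:3,3]
    return K,Rw,t
def proj(c,P):
    K,Rw,t=c; q=(Rw@np.atleast_2d(P).T).T+t; q=q@K.T; return q[:,:2]/q[:,2:]
def back(c,uv,z):
    K,Rw,t=c; C=-Rw.T@t; d=Rw.T@np.linalg.solve(K,np.array([uv[0],uv[1],1.])); return C+d*(z-C[2])/d[2]
def tri(cs,uvs):
    A=[];b=[]
    for c,uv in zip(cs,uvs):
        K,Rw,t=c;C=-Rw.T@t;d=Rw.T@np.linalg.solve(K,np.array([uv[0],uv[1],1.]));d/=np.linalg.norm(d)
        P=np.eye(3)-np.outer(d,d);A.append(P);b.append(P@C)
    return np.linalg.lstsq(np.vstack(A),np.hstack(b),rcond=None)[0]
def shot(n):
    o=ctrl.get_obs();s=ctrl.snapshot(n);return s,cam(s,o)
E
python3 - <<'E'
from h import *
print(ctrl.get_obs())
for n in('scene','top'):
    s,c=shot(n);cv2.imwrite(f'pics/{n}0.png',cv2.resize(s['pixels'],(800,600)))
    print(n,-c[1].T@c[2])
    for l in ['base_grip','base_bay','T1_grip','blue_mid','turquoise_mid','ochre_mid','white_mid','plunger_top','jar','mug','brush','hammer','offcut']:
        print(l,[(np.round(d['centre'],3).tolist(),round(d['confidence'],2)) for d in ctrl.search_frame(s,l)])
E
```

```text
pics
{'clock': 0.0, 'joint_pos': array([ 8.69793428e+01,  2.05915909e+01,  6.33550646e-01, -1.96080696e-02,
       -7.01347517e+01, -1.65083014e+01]), 'qvel': array([-0.05997637, -0.0547961 , -0.03161427, -0.00526891,  0.09094362,
       -0.01426354]), 'tau': array([ 1.12979040e-03, -5.82721853e+01,  2.93051022e+01,  6.99689895e+00,
        6.87344917e-03, -1.71944484e-04]), 'tool_pos': array([0.22549092, 0.63570893, 0.22562083]), 'orientation': array([-1.79991303e+02, -9.42051434e-02, -1.09535644e+02]), 'force': array([ 0.23483248,  0.80353338, -0.50019168]), 'moment': array([-0.01280461, -0.01231667,  0.00869066]), 'opening': 0.08762788190760475}
scene [1.23520888 0.07739633 1.15633448]
base_grip [([0.516, -0.321, 0.032], 0.76)]
base_bay [([0.516, -0.32, 0.035], 0.83)]
T1_grip [([0.512, 0.297, 0.103], 0.61)]
blue_mid [([0.572, -0.044, 0.04], 0.82), ([0.51, 0.301, 0.104], 0.65), ([0.517, -0.315, 0.035], 0.51), ([0.372, 0.141, 0.029], 0.21)]
turquoise_mid [([0.468, -0.054, 0.037], 0.67), ([0.342, -0.081, 0.056], 0.66)]
ochre_mid []
white_mid [([0.666, -0.114, 0.039], 0.56), ([0.369, 
[... 187 characters left out ...]
0.527, 0.543, 0.026], 0.56)]
offcut [([0.596, 0.258, 0.039], 0.52)]
top [0.48088259 0.01039529 1.49363852]
base_grip [([0.508, -0.323, 0.02], 0.57)]
base_bay [([0.511, -0.327, 0.023], 0.7)]
T1_grip [([0.521, 0.301, 0.088], 0.96)]
blue_mid [([0.562, -0.049, 0.045], 0.71), ([0.765, 0.119, 0.084], 0.32)]
turquoise_mid [([0.333, -0.079, 0.055], 0.53), ([0.452, -0.049, 0.038], 0.47)]
ochre_mid []
white_mid [([0.559, 0.064, 0.04], 0.7), ([0.657, -0.117, 0.042], 0.63)]
plunger_top []
jar [([0.768, 0.117, 0.081], 0.7)]
mug [([0.787, -0.137, 0.035], 0.89)]
brush [([0.466, -0.531, 0.02], 0.91), ([0.455, -0.048, 0.042], 0.55)]
hammer [([0.488, 0.542, 0.025], 0.9)]
offcut [([0.364, 0.138, 0.029], 0.46)]
```

View pics/top0.png

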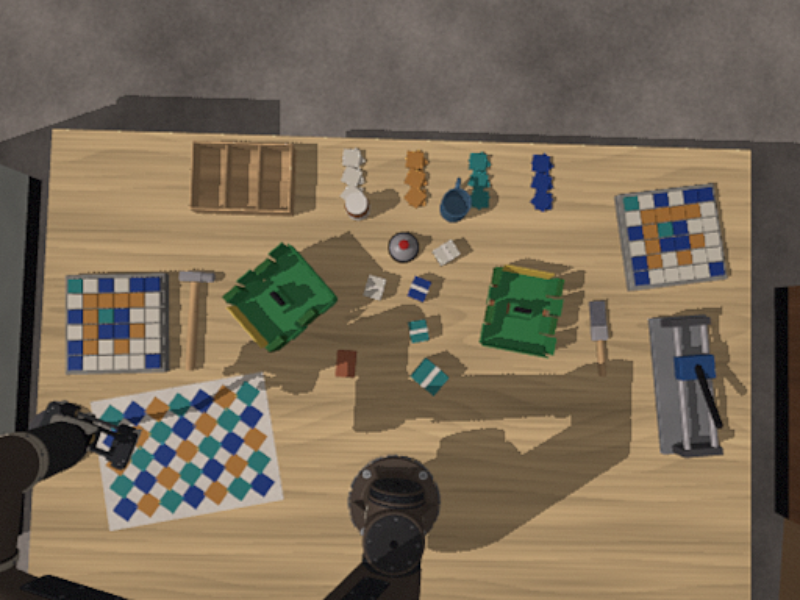

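View pics/scene0.png

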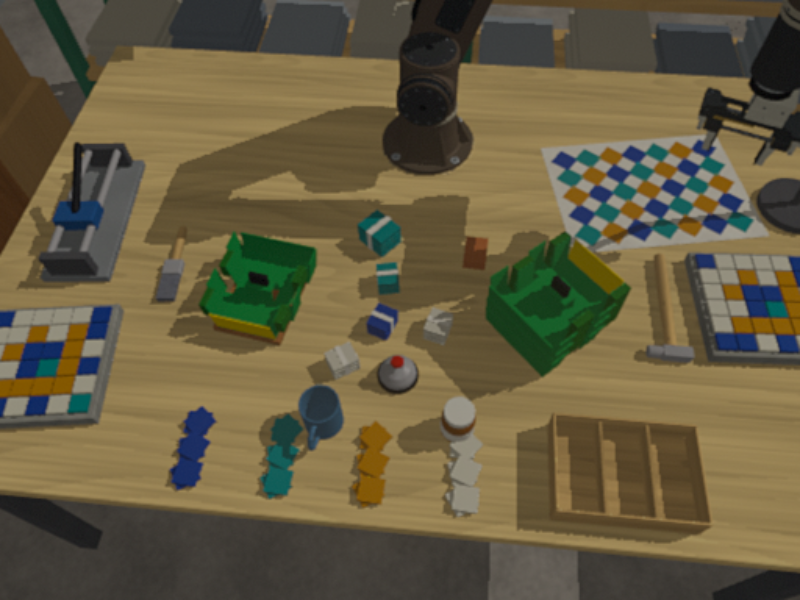

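The top view shows the nest at about (280,297), the base tray at (523,310) with its yellow end up (+x), blue at (420,289), small turquoise at (419,331), big turquoise at (430,376), and whites at (375,288) and (446,252). The bell is at (403,246). No ochre pack shows. The scene view agrees. I'll move over the nest for a close look.

>>> carry_out(increments=[[0,0,0,50,-50,60,0],[0,0,0,280,-330,160,0],[0,0,0,280,-330,160,0],[0,0,0,280,-330,160,0],[0,0,0,280,-330,160,0],[0,0,0,280,-330,160,0],[0,0,0,280,-330,160,0],[0,0,0,280,-330,160,0],[0,0,0,280,-330,160,0],[0,0,0,280,-330,160,0],[0,0,0,280,-330,160,0],[0,0,0,280,-330,160,0]])

```text
clock: 2.9
tool_pos: [0.5051, 0.3068, 0.3863]
orientation: [180.0, -0.0, -109.5]
force: [0.8, 0.1, 0.2]
opening: 0.0871
```

```bash
python3 - <<'E'
from h import *
o=ctrl.get_obs();print(o['clock'],o['tool_pos'],o['orientation'])
s=ctrl.snapshot('wrist');c=cam(s,o);print(np.round(s['hand_eye'],3),s['intrinsics'])
import pickle;pickle.dump((s['pixels'],c),open('w1.pkl','wb'))
cv2.imwrite('pics/w1.png',s['pixels'])
E
```

```text
2.9 [0.50506752 0.30683532 0.38628138] [ 1.79987614e+02 -2.40629976e-02 -1.09450140e+02]
[[ 1.     0.001 -0.     0.001]
 [-0.     0.955  0.296 -0.08 ]
 [ 0.    -0.296  0.955 -0.159]
 [ 0.     0.     0.     1.   ]] [[301.02889273   0.         253.90580053]
 [  0.         301.02889273 192.82312226]
 [  0.           0.           1.        ]]
```

View pics/w1.png

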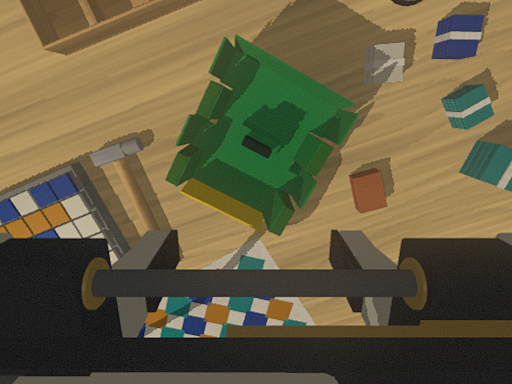

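The wrist view shows the nest with the black fin at (257,147), yellow wall at (222,205), white pack at (386,62), blue at (459,36), small turquoise at (468,106) and big turquoise at (490,165).

```bash
cat >> h.py <<'E'
def darkfin(px,uv,r=25,th=45):
    u,v=int(uv[0]),int(uv[1]);h,w=px.shape[:2]
    m=np.zeros((h,w),np.uint8);x0,y0=max(u-r,0),max(v-r,0)
    sub=px[y0:v+r,x0:u+r].astype(int)
    mm=((sub.max(2)<th)&(sub.max(2)-sub.min(2)<14)).astype(np.uint8)
    n,l,st,ce=cv2.connectedComponentsWithStats(mm)
    k=1+np.argmax(st[1:,4]);m[y0:v+r,x0:u+r][l==k]=1
    return m
def rect(m,c,z):
    pts=np.argwhere(m)[:,::-1].astype(float)
    P=np.array([back(c,p,z)[:2] for p in pts])*1000
    r=cv2.minAreaRect(P.astype(np.float32));return np.round(P.mean(0),1),np.round(r[0],1),np.round(r[1],1),round(r[2],1),len(P)
E
python3 - <<'E'
from h import *
import pickle
px,c=pickle.load(open('w1.pkl','rb'))
m=darkfin(px,(257,147));print('fin wrist',rect(m,c,.154))
uv1=np.argwhere(m).mean(0)[::-1]
# yellow wall
hsv=cv2.cvtColor(px,cv2.COLOR_BGR2HSV)
s,ct=shot('top')
p=proj(ct,[.515,.3,.154])[0];print(p)
m2=darkfin(s['pixels'],p,20);print('fin top',rect(m2,ct,.154));uv2=np.argwhere(m2).mean(0)[::-1]
print('tri',tri([c,ct],[uv1,uv2]))
pb=proj(ct,[.51,-.325,.087])[0];mb=darkfin(s['pixels'],pb,20);print('base',rect(mb,ct,.087))
for nm,(x,y) in dict(b=(.562,-.049),t=(.452,-.049),T=(.333,-.079),w=(.559,.064),w2=(.657,-.117)).items():
    print(nm,proj(ct,[x,y,.042]),proj(c,[x,y,.042]))
for l in ['blue_mid','turquoise_mid','white_mid']:
    for d in ctrl.outline_of(s,l): 
        print(l,round(d['confidence'],2),rect(d['pixels'],ct,.042))
pc=px[0:200,200:512]
cv2.imwrite('pics/pc.png',cv2.resize(np.vstack([cv2.resize(px[0:190,345:512],(500,569))]),(500,569),interpolation=cv2.INTER_CUBIC))
E
```

```text
fin wrist (array([523.7, 296.1]), array([524.3, 295.5]), array([38. , 12.7]), 42.7, 172)
[176.08394696 192.7500332 ]
fin top (array([493.8, 320.2]), array([492.8, 324.1]), array([ 93.5, 101.3]), 1.5, 371)
tri [0.50833247 0.30835081 0.15076564]
base (array([ 512.1, -310.3]), array([ 512.2, -308.8]), array([39.6,  9.3]), 80.3, 25)
b [[268.1947752  184.43653935]] [[463.56344218  35.73481213]]
t [[267.50009797 211.46213674]] [[473.00077686 107.30176569]]
T [[274.14788635 241.09857701]] [[499.81035163 169.47393103]]
w [[240.45325861 184.40571556]] [[389.89698191  64.73773233]]
w2 [[285.40402679 161.71134149]] [[503.44948021 -53.45881124]]
blue_mid 0.57 (array([559.6, -46.3]), array([559.8, -45.9]), array([46.9, 57.6]), 69.7, 159)
turquoise_mid 0.66 (array([334. , -78.5]), array([334.2, -78.2]), array([79.3, 64.9]), 50.6, 313)
turquoise_mid 0.53 (array([452.6, -45.7]), array([451.8, -45. ]), array([52.7, 44.7]), 1.5, 143)
turquoise_mid 0.35 (array([384.2, 538.7]), array([383.8, 538.6]), array([ 26.9, 101.2]), 89.0, 165)
white_mid 0.62 (array([ 657.9, -114. ]), array([ 658.1, -113.7]), array([51.1, 61.5]), 35.1, 180)
white_mid 0.43 (array([560.9,  69.9]), array([561.1,  69.8]), array([46.4, 55.4]), 73.3, 147)
```

>>> carry_out(increments=[[0,0,0,15,-340,-60,0],[0,0,0,15,-340,-60,0],[0,0,0,15,-340,-60,0],[0,0,0,15,-340,-60,0],[0,0,0,15,-340,-60,0],[0,0,0,15,-340,-60,0],[0,0,0,15,-340,-136,0],[0,0,0,15,-340,-136,0],[0,0,0,15,-340,-136,0],[0,0,0,15,-340,-136,0]])

```text
clock: 4.4
tool_pos: [0.522, -0.0333, 0.2527]
orientation: [-179.8, 0.1, -109.5]
force: [0.1, -0.0, -0.0]
opening: 0.0873
```

```bash
python3 - <<'E'
from h import *
import pickle
px1,c1=pickle.load(open('w1.pkl','rb'))
s,c=shot('wrist');pickle.dump((s['pixels'],c),open('w2.pkl','wb'));cv2.imwrite('pics/w2.png',s['pixels'])
for l in ['blue_mid','turquoise_mid','white_mid']:
    for d in ctrl.outline_of(s,l):
        print(l,round(d['confidence'],2),rect(d['pixels'],c,.042),np.argwhere(d['pixels']).mean(0)[::-1])
    for d in ctrl.search_frame(s,l): print('   ',np.round(d['centre'],3),d['confidence'])
E
```

```text
blue_mid 0.63 (array([563.5, -50.7]), array([563. , -50.8]), array([46.5, 55.9]), 70.6, 1836) [255.69553377 130.45424837]
    [ 0.563 -0.054  0.044] 0.77
    [0.558 0.197 0.11 ] 0.32
turquoise_mid 0.97 (array([352.8, -74.1]), array([339.8, -70.6]), array([126.4,  48.6]), 1.1, 1009) [321.33696729 269.31119921]
turquoise_mid 0.66 (array([458.5, -52. ]), array([458.1, -51.3]), array([67.2, 48. ]), 11.2, 1714) [283.23978996 207.31038506]
    [ 0.455 -0.052  0.039] 0.93
    [ 0.371 -0.076  0.045] 0.67
white_mid 0.61 (array([ 657.6, -117.5]), array([ 658.3, -117.7]), array([46.5, 62.1]), 32.7, 2443) [284.73679902  27.9025788 ]
white_mid 0.59 (array([564.3,  60.8]), array([563.7,  61.3]), array([56. , 59.2]), 75.5, 1999) [170.94297149 160.14407204]
    [0.56  0.065 0.041] 0.83
    [ 0.659 -0.118  0.04 ] 0.56
    [0.58  0.206 0.039] 0.21
```

View pics/w2.png

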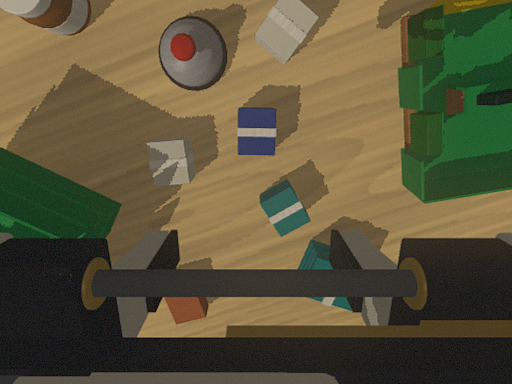

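The view shows blue at (257,131), small turquoise at (284,207), the wanted white at (171,161), the bell plunger at (182,47) and the base tray at right. I'll grasp blue.

>>> carry_out(increments=[[-0.2,0,-0.5,42,-17,-50,0],[0,0,0,42,-17,-100,0],[0,0,0,42,-17,-150,0],[0,0,0,42,-17,-190,0],[0,0,0,42,-17,-220,0],[0,0,0,42,-17,-239,0],[0,0,0,42,-17,-239,0],[0,0,0,42,-17,-239,0],[0,0,0,42,-17,-239,1],[0,0,0,42,-17,-239,1],[0,0,0,42,-17,-239,1],[0,0,0,42,-17,-239,1],[0,0,0,42,-17,-239,1],[0,0,0,42,-17,-239,1],[0,0,0,42,-17,-200,1],[0,0,0,42,-17,-140,1],[0,0,0,42,-17,-80,1],[0,0,0,42,-17,-20,1]])

```text
clock: 7.0
tool_pos: [0.5619, -0.0508, 0.232]
orientation: [179.9, -0.0, -109.5]
force: [2.0, 1.8, -2.7]
opening: 0.0457
```

>>> carry_out(increments=[[0,0,10,-63,-249,59,1],[0,0,10,-63,-249,59,1],[0,0,10,-63,-249,59,1],[0,0,10,-63,-249,59,1],[0,0,10,-63,-249,59,1],[0,0,10,-63,-249,59,1],[0,0,10,-63,-249,59,1]])

```text
clock: 7.88
tool_pos: [0.4996, -0.2989, 0.2888]
orientation: [179.9, 0.0, -99.5]
force: [1.1, 0.8, -1.8]
opening: 0.0455
```

```bash
python3 - <<'E'
from h import *
import pickle
o=ctrl.get_obs();s=ctrl.snapshot('wrist');c=cam(s,o);print(o['tool_pos'],o['orientation'],o['opening']);cv2.imwrite('pics/w3.png',s['pixels'])
pickle.dump((s['pixels'],c),open('w3.pkl','wb'))
p=proj(c,[.512,-.315,.087])[0];print(p)
m=darkfin(s['pixels'],p,40);print(rect(m,c,.087),np.argwhere(m).mean(0)[::-1])
px2,c2=pickle.load(open('w2.pkl','rb'))
s2,ct=shot('top');pt=proj(ct,[.512,-.315,.087])[0]
m2=darkfin(s2['pixels'],pt,14);print(rect(m2,ct,.087),tri([c,ct],[np.argwhere(m).mean(0)[::-1],np.argwhere(m2).mean(0)[::-1]]))
E
```

```text
[ 0.49957756 -0.29888492  0.28875854] [ 1.79933685e+02  3.55068290e-02 -9.95010837e+01] 0.045531403091347906
[264.88541871 155.89503543]
(array([ 506.5, -332.1]), array([ 506.6, -332.3]), array([2. , 4.3]), 48.1, 6) [279.5 158. ]
(array([ 492.8, -265.2]), array([ 492.8, -266.5]), array([11.5, 36.4]), 77.0, 23) [ 0.48139952 -0.32310752 -0.1076018 ]
```

View pics/w3.png

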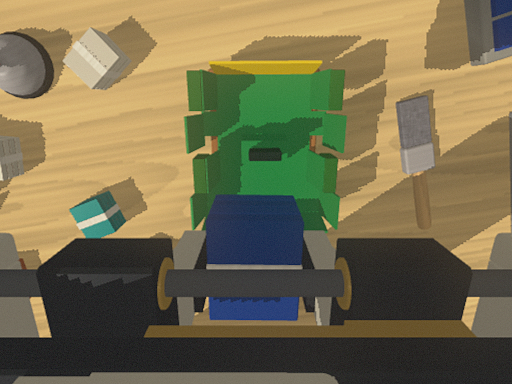

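The base tray is square in view: fin at (265,155), yellow wall at (265,67), blue held at (255,230).

```bash
python3 - <<'E'
from h import *
import pickle
px,c=pickle.load(open('w3.pkl','rb'))
sub=px[145:166,246:286].max(2);print(sub[::2,::4])
m=np.zeros(px.shape[:2],np.uint8);m[140:170,240:290]=(px[140:170,240:290].max(2)<75)
n,l,st,ce=cv2.connectedComponentsWithStats(m);k=1+np.argmax(st[1:,4]);m=(l==k);print(st[k],rect(m,c,.087))
pts=[(211,62),(321,62),(211,73),(321,73)]
for p in pts: print(p,back(c,p,.085))
E
```

```text
[[134 133 107  94  92  91  89  92  96  92]
 [133 131  85  85  88  86  86  78  80  93]
 [132  40  50  46  47  46  46  43  43  92]
 [132  43  52  47  46  46  48  49  53  98]
 [131  48  56  57  47  55  54  58  57  79]
 [132  50  56  55  49  55  52  56  50 129]
 [133  47  53  52  50  54  56  54  55 129]
 [133  44  50  49  53  48  53  51  43 127]
 [131 122 126 122 125 125 126 123 123 135]
 [132 132 132 134 135 133 132 132 132 130]
 [132 131 129 132 133 132 132 130 131 133]]
[249 148  33  13 412] (array([ 514.2, -315.2]), array([ 514.2, -315.5]), array([38.6, 14.6]), 80.5, 412)
(211, 62) [ 0.62550405 -0.27214912  0.085     ]
(321, 62) [ 0.60536776 -0.3927132   0.085     ]
(211, 73) [ 0.61434653 -0.26979743  0.085     ]
(321, 73) [ 0.59400947 -0.39158165  0.085     ]
```

>>> carry_out(increments=[[0,0,0,-43,-6,-50,1],[0,0,0,-43,-6,-110,1],[0,0,0,-43,-6,-160,1],[0,0,0,-43,-6,-200,1],[0,0,0,-43,-6,-230,1],[0,0,0,-43,-6,-245,1],[0,0,0,-43,-6,-257,1],[0,0,0,-43,-6,-257,1],[0,0,0,-43,-6,-257,1],[0,0,0,-43,-6,-257,0.3],[0,0,0,-43,-6,-257,0.3],[0,0,0,-43,-6,-257,0.3],[0,0,0,-43,-6,-230,0.3],[0,0,0,-43,-6,-170,0.3],[0,0,0,-43,-6,-110,0],[0,0,0,-43,-6,-50,0],[0,0,0,0,0,0,0],[0,0,0,0,0,0,0]])

```text
clock: 10.22
tool_pos: [0.5028, -0.3003, 0.2939]
orientation: [-179.6, -0.1, -99.5]
force: [0.5, 0.1, -0.9]
opening: 0.0873
```

```bash
python3 - <<'E'
from h import *
s,c=shot('wrist');cv2.imwrite('pics/w4.png',s['pixels'])
for d in ctrl.outline_of(s,'blue_mid')[:1]: print(rect(d['pixels'],c,.061))
for d in ctrl.search_frame(s,'blue_mid')[:1]: print(d['centre'])
E
```

```text
(array([ 462.5, -306.5]), array([ 462.3, -306.3]), array([47.2, 62.8]), 80.1, 1512)
[0.4625, -0.3102, 0.065]
```

>>> carry_out(increments=[[0,0,-128,24,596,20,0],[0,0,-128,24,596,20,0],[0,0,-128,24,596,20,0],[0,0,-128,24,596,20,0],[0,0,-128,24,596,20,0],[0,0,-128,24,596,20,0],[0,0,-128,24,596,20,0],[0,0,-128,24,596,20,0],[0,0,-128,24,596,20,0],[0,0,-128,24,596,20,0],[0,0,-128,24,596,20,0],[0,0,-128,24,596,20,0],[0,0,-128,24,596,20,0],[0,0,-128,24,596,20,0],[0,0,-128,24,596,20,0],[0,0,-128,24,596,20,0]])

```text
clock: 12.38
tool_pos: [0.5236, 0.2958, 0.3093]
orientation: [-180.0, 0.0, 132.6]
force: [-0.5, 0.4, -0.3]
opening: 0.0876
```

```bash
cat >> h.py <<'E'
def fin(px,c,P,r=30,th=75):
    u,v=proj(c,P)[0].astype(int);m=np.zeros(px.shape[:2],np.uint8);a,b=max(v-r,0),max(u-r,0)
    m[a:v+r,b:u+r]=px[a:v+r,b:u+r].max(2)<th
    n,l,st,ce=cv2.connectedComponentsWithStats(m)
    k=l[v,u] or 1+np.argmax(st[1:,4]); return (l==k),st[k]
E
python3 - <<'E'
from h import *
import pickle
o=ctrl.get_obs();s=ctrl.snapshot('wrist');c=cam(s,o);print(o['tool_pos'],o['orientation']);px=s['pixels'];cv2.imwrite('pics/w5.png',px)
m,st=fin(px,c,[.524,.2955,.154],40,50);print(st,rect(m,c,.154))
px1,c1=pickle.load(open('w1.pkl','rb'));m1=darkfin(px1,(257,147))
print(tri([c,c1],[np.argwhere(m).mean(0)[::-1],np.argwhere(m1).mean(0)[::-1]]))
E
```

```text
[0.52355886 0.29583497 0.30933635] [-1.79979812e+02  4.38098288e-04  1.32556112e+02]
[250 156  10  40 367] (array([521.1, 294.2]), array([521.4, 294.3]), array([43.1,  9.9]), 42.6, 367)
[0.52253888 0.29608998 0.14471249]
```

View pics/w5.png

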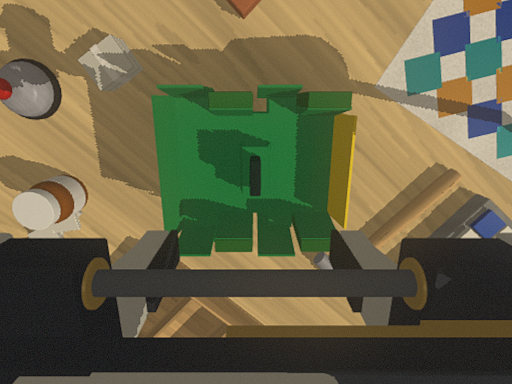

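Nest fin at (255,176) is square to the jaws, under the tool. I'll pick T1.

>>> carry_out(increments=[[0,0,0,0,0,-60,0],[0,0,0,-1,0,-120,0],[0,0,0,-1,0,-150,0],[0,0,0,-1,0,-170,0],[0,0,0,-1,0,-182,0],[0,0,0,-1,0,-182,0],[0,0,0,-1,0,-182,1],[0,0,0,-1,0,-182,1],[0,0,0,-1,0,-182,1],[0,0,0,-1,0,-182,1],[0,0,0,-1,0,-182,1],[0,0,0,-1,0,-182,1],[0,0,0,-1,0,-182,1],[0,0,0,-1,0,-182,1],[0,0,0,-1,0,-172,1],[0,0,0,-1,0,-150,1],[0,0,0,-1,0,-120,1],[0,0,0,-1,0,-80,1]])

```text
clock: 14.68
tool_pos: [0.5219, 0.2955, 0.2299]
orientation: [-179.9, -0.0, 132.5]
force: [1.4, 0.6, -2.4]
opening: 0.0119
```

```bash
python3 - <<'E'
from h import *
o=ctrl.get_obs();print(o['tool_pos'],o['orientation'],o['force'],o['moment'],o['opening'])
s=ctrl.snapshot('wrist');a=s['pixels'];b=ctrl.snapshot('scene')['pixels'];cv2.imwrite('pics/t1.png',np.hstack([cv2.resize(a,(400,300)),cv2.resize(b[60:320,250:512],(400,300))]))
E
```

```text
[0.52185109 0.29550486 0.22993366] [-1.79850949e+02 -9.51987087e-03  1.32462258e+02] [ 1.44859797  0.58806141 -2.37829105] [ 0.18774704 -0.2335505   0.02272992] 0.011942963406794993
```

View pics/t1.png

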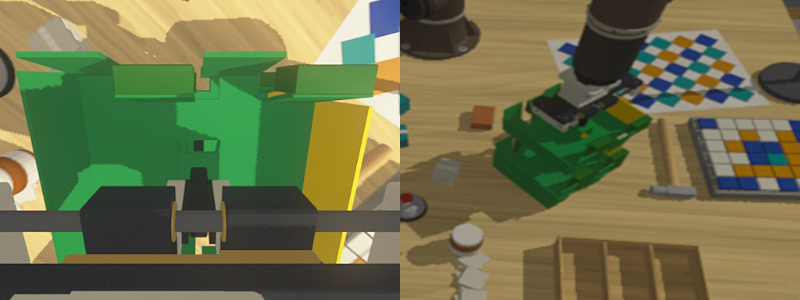

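>>> carry_out(increments=[[0,0,5,-2,-50,20,1],[0,0,38,-10,-611,20,1],[0,0,38,-10,-611,20,1],[0,0,38,-10,-611,20,1],[0,0,38,-10,-611,20,1],[0,0,38,-10,-611,20,1],[0,0,38,-10,-611,20,1],[0,0,38,-10,-611,20,1],[0,0,38,-10,-611,20,1],[0,0,38,-10,-611,20,1],[0,0,38,-10,-611,20,1],[0,0,38,-10,-611,20,1],[0,0,38,-10,-611,20,1],[0,0,38,-10,-611,20,1],[0,0,38,-10,-611,-40,1],[0,0,38,-10,-611,-75,1],[0,0,38,-10,-611,-88,1],[0,0,38,-10,-611,-93,1],[0,0,38,-10,-611,-93,1]])

```text
clock: 17.15
tool_pos: [0.5135, -0.315, 0.1378]
orientation: [-180.0, 0.1, 170.5]
force: [-0.5, 0.9, -2.5]
opening: 0.0119
```

```bash
python3 - <<'E'
from h import *
o=ctrl.get_obs();print(o['tool_pos'],o['orientation'],o['force'],o['moment'],o['opening'])
s=ctrl.snapshot('wrist');a=s['pixels'];b=ctrl.snapshot('scene')['pixels'];cv2.imwrite('pics/t2.png',np.hstack([cv2.resize(a,(400,300)),cv2.resize(b[110:260,80:280],(400,300))]))
E
```

```text
[ 0.51349912 -0.31495989  0.13780183] [-1.79973272e+02  1.00641113e-01  1.70508383e+02] [-0.46599882  0.91354886 -2.45722652] [ 0.09534995 -0.0860415  -0.01864985] 0.011894468327598676
```

View pics/t2.png

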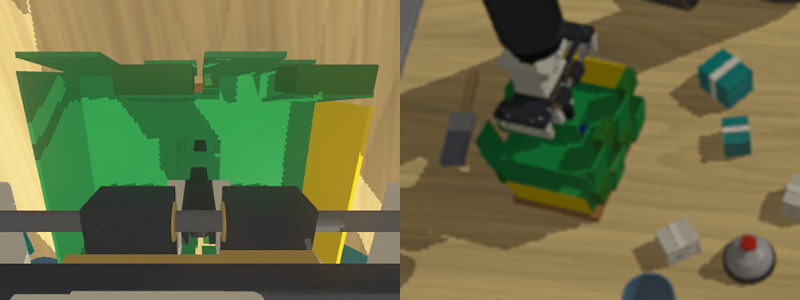

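T1 hangs squarely over the base, with its yellow end opposite. I'll lower it.

>>> carry_out(increments=[[0,0,0,0,0,-3,1],[0,0,0,0,0,-5,1],[0,0,0,0,0,-6,1],[0,0,0,0,0,-7,1],[0,0,0,0,0,-7,1],[0,0,0,0,0,-7,1]])

```text
clock: 18.0
tool_pos: [0.5125, -0.3149, 0.1307]
orientation: [-180.0, 0.0, 170.5]
force: [-2.9, 2.7, 5.8]
opening: 0.0119
```

>>> carry_out(increments=[[0,0,0,0,0,0,0],[0,0,0,0,0,0,0],[0,0,0,0,0,0,0],[0,0,0,0,0,0,0],[0,0,0,0,0,20,0],[0,0,0,0,0,60,0],[0,0,0,0,0,120,0],[0,0,0,0,0,180,0],[0,0,0,0,0,180,0]])

```text
clock: 19.12
tool_pos: [0.5146, -0.316, 0.3156]
orientation: [-179.9, 0.6, 170.5]
force: [-0.3, -0.0, -0.9]
opening: 0.0871
```

```bash
python3 - <<'E'
from h import *
o=ctrl.get_obs();s=ctrl.snapshot('wrist');c=cam(s,o);print(o['tool_pos'],o['orientation']);px=s['pixels'];cv2.imwrite('pics/w6.png',px)
m,st=fin(px,c,[.513,-.315,.157],40,50);print(st,rect(m,c,.157))
E
```

```text
[ 0.5146431  -0.316016    0.31562845] [-179.86689065    0.55218212  170.49204962]
[253 157  10  39 355] (array([ 511.9, -317.1]), array([ 511.9, -317.2]), array([42.5, 10. ]), 80.7, 355)
```

>>> carry_out(increments=[[0,0,80,-78,270,140,0],[0,0,80,-78,270,140,0],[0,0,80,-78,270,140,0],[0,0,80,-78,270,140,0],[0,0,80,-78,270,140,0],[0,0,80,-78,270,140,0],[0,0,80,-78,270,140,0],[0,0,80,-78,270,140,0],[0,0,80,-78,270,140,0],[0,0,80,-78,270,140,0]])

```text
clock: 20.42
tool_pos: [0.4345, -0.0449, 0.449]
orientation: [179.9, -0.0, -109.6]
force: [0.5, 0.9, -0.3]
opening: 0.0875
```

```bash
cat >> h.py <<'E'
def blob(px,c,lo,hi,z,nm=None):
    hsv=cv2.cvtColor(px,cv2.COLOR_BGR2HSV);m=cv2.inRange(hsv,lo,hi)
    m=cv2.morphologyEx(m,cv2.MORPH_CLOSE,np.ones((9,9)))
    n,l,st,ce=cv2.connectedComponentsWithStats(m)
    for k in range(1,n):
        if st[k,4]>300: print(st[k].tolist(),rect(l==k,c,z))
E
python3 - <<'E'
from h import *
import pickle
o=ctrl.get_obs();s=ctrl.snapshot('wrist');c=cam(s,o);print(o['tool_pos'],o['orientation']);px=s['pixels'];pickle.dump((px,c),open('w7.pkl','wb'))
print(proj(c,[.455,-.052,.042]))
for d in ctrl.outline_of(s,'turquoise_mid'): print(round(d['confidence'],2),rect(d['pixels'],c,.042))
blob(px,c,(78,90,60),(98,255,255),.042)
cv2.imwrite('pics/w7.png',px)
E
```

```text
[ 0.43452168 -0.04488881  0.44899013] [ 1.79948812e+02 -3.58961052e-02 -1.09643863e+02]
[[253.32894414 132.45590284]]
0.84 (array([453. , -52.3]), array([453.6, -52.7]), array([56.6, 48.6]), 10.2, 762)
0.64 (array([337.8, -83.8]), array([337.1, -83.5]), array([84.7, 75.7]), 50.8, 1526)
[237, 115, 35, 38, 683] (array([452.5, -52.5]), array([451.9, -52.5]), array([55.2, 44.5]), 11.9, 683)
[267, 162, 48, 46, 1280] (array([333.1, -82.4]), array([335.2, -84.2]), array([83.1, 69.7]), 51.2, 1280)
```

View pics/w7.png

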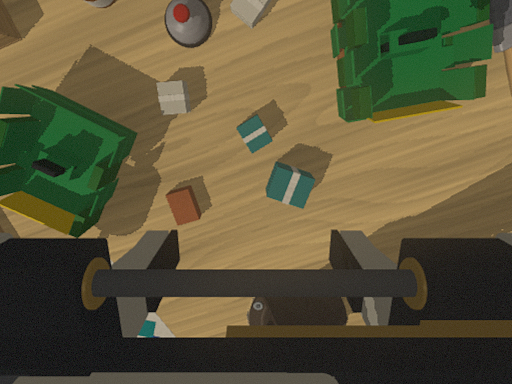

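Small turquoise is at (253,133), white at (171,97), and the stack with T1 at top right looks straight. I'll pick turquoise.

>>> carry_out(increments=[[0,0,31,18,-8,-300,0],[0,0,31,18,-8,-300,0],[0,0,31,18,-8,-300,0],[0,0,31,18,-8,-300,0],[0,0,31,18,-8,-300,0],[0,0,31,18,-8,-360,0],[0,0,31,18,-8,-400,0],[0,0,31,18,-8,-425,0],[0,0,31,18,-8,-438,0],[0,0,31,18,-8,-438,0],[0,0,31,18,-8,-438,0],[0,0,31,18,-8,-438,1],[0,0,31,18,-8,-438,1],[0,0,31,18,-8,-438,1],[0,0,31,18,-8,-438,1],[0,0,31,18,-8,-438,1],[0,0,31,18,-8,-400,1],[0,0,31,18,-8,-340,1],[0,0,31,18,-8,-280,1],[0,0,31,18,-8,-220,1]])

```text
clock: 23.02
tool_pos: [0.4518, -0.053, 0.2313]
orientation: [180.0, 0.0, -78.5]
force: [0.8, 0.3, -2.5]
opening: 0.0453
```

>>> carry_out(increments=[[0,0,-21,116,-272,0,1],[0,0,-21,116,-272,0,1],[0,0,-21,116,-272,0,1],[0,0,-21,116,-272,0,1],[0,0,-21,116,-272,0,1],[0,0,-21,116,-272,0,1],[0,0,-21,116,-272,-50,1],[0,0,-21,116,-272,-90,1],[0,0,-21,116,-272,-115,1],[0,0,-21,116,-272,-127,1],[0,0,-21,116,-272,-127,1],[0,0,-21,116,-272,-127,0.3],[0,0,-21,116,-272,-127,0.3],[0,0,-21,116,-272,-127,0.3],[0,0,-21,116,-272,-127,0.3],[0,0,-21,116,-272,-100,0.3],[0,0,-21,116,-272,-50,0.3],[0,0,-21,116,-272,10,0],[0,0,-21,90,-260,70,0],[0,0,-21,90,-260,100,0]])

```text
clock: 25.52
tool_pos: [0.5421, -0.3128, 0.3339]
orientation: [-179.7, -0.0, -99.5]
force: [1.4, 0.2, -1.0]
opening: 0.0845
```

```bash
python3 - <<'E'
from h import *
o=ctrl.get_obs();s=ctrl.snapshot('wrist');c=cam(s,o);print(o['tool_pos'],o['orientation']);px=s['pixels'];cv2.imwrite('pics/w8.png',px)
m,st=fin(px,c,[.513,-.315,.157],40,50);print(st,rect(m,c,.157))
for d in ctrl.outline_of(s,'turquoise_mid')[:2]: print(round(d['confidence'],2),rect(d['pixels'],c,.131))
for d in ctrl.search_frame(s,'turquoise_mid')[:2]: print(d)
E
```

```text
[ 0.54208523 -0.31283324  0.33391601] [-1.79731723e+02 -4.46940224e-02 -9.95164854e+01]
[243 188  32  15 432] (array([ 516.3, -314.5]), array([ 515.7, -314.8]), array([36.5, 17.2]), 80.5, 432)
0.82 (array([ 569.7, -324.8]), array([ 569.5, -324.6]), array([48.4, 58.6]), 80.5, 1925)
0.54 (array([ 507.9, -482.1]), array([ 491.9, -483.5]), array([144.7,  33.7]), 5.6, 2296)
{'centre': [0.304, -0.0993, 0.0516], 'confidence': 0.55}
```

>>> carry_out(increments=[[0,0,52,-20,609,-40,0],[0,0,52,-20,609,-40,0],[0,0,52,-20,609,-40,0],[0,0,52,-20,609,-40,0],[0,0,52,-20,609,-40,0],[0,0,52,-20,609,-40,0],[0,0,52,-20,609,-40,0],[0,0,52,-20,609,-40,0],[0,0,52,-20,609,-40,0],[0,0,52,-20,609,-40,0],[0,0,52,-20,609,-40,0],[0,0,52,-20,609,-40,0],[0,0,52,-20,609,-40,0]])

```text
clock: 27.3
tool_pos: [0.5227, 0.2952, 0.2894]
orientation: [180.0, -0.0, -47.6]
force: [0.5, 0.4, -0.7]
opening: 0.0879
```

```bash
python3 - <<'E'
from h import *
o=ctrl.get_obs();s=ctrl.snapshot('wrist');c=cam(s,o);print(o['tool_pos'],o['orientation']);px=s['pixels'];cv2.imwrite('pics/w9.png',px)
m,st=fin(px,c,[.523,.2955,.116],40,50);print(st,rect(m,c,.116))
for d in ctrl.outline_of(s,'white_mid')[:3]: print(round(d['confidence'],2),rect(d['pixels'],c,.042))
E
```

```text
[0.52266986 0.29516467 0.2894124 ] [ 1.79978078e+02 -2.98540864e-03 -4.75811525e+01]
[249 152  10  37 362] (array([525.1, 297.7]), array([525.1, 297.4]), array([41.7, 10.3]), 42.2, 362)
0.75 (array([569.9,  80.4]), array([571.4,  79.9]), array([46.7, 75.6]), 0.3, 1208)
```

>>> carry_out(increments=[[0,0,0,0,0,-60,0],[0,0,0,0,0,-120,0],[0,0,0,0,0,-165,0],[0,0,0,0,0,-188,0],[0,0,0,0,0,-200,0],[0,0,0,0,0,-200,0],[0,0,0,0,0,-200,1],[0,0,0,0,0,-200,1],[0,0,0,0,0,-200,1],[0,0,0,0,0,-200,1],[0,0,0,0,0,-200,1],[0,0,0,0,0,-200,1],[0,0,0,0,0,-200,1],[0,0,0,0,0,-200,1],[0,0,0,0,0,-190,1],[0,0,0,0,0,-165,1],[0,0,0,0,0,-130,1],[0,0,0,0,0,-70,1],[0,0,0,0,0,-10,1]])

```text
clock: 29.78
tool_pos: [0.522, 0.2956, 0.2813]
orientation: [179.9, 0.0, -47.5]
force: [0.4, 1.1, -3.8]
opening: 0.012
```

>>> carry_out(increments=[[0,0,-10,0,-50,0,1],[0,0,-142,-10,-611,0,1],[0,0,-142,-10,-611,0,1],[0,0,-142,-10,-611,0,1],[0,0,-142,-10,-611,0,1],[0,0,-142,-10,-611,0,1],[0,0,-142,-10,-611,0,1],[0,0,-142,-10,-611,0,1],[0,0,-142,-10,-611,0,1],[0,0,-142,-10,-611,0,1],[0,0,-142,-10,-611,0,1],[0,0,-142,-10,-611,0,1],[0,0,-142,-10,-611,0,1],[0,0,-142,-10,-611,0,1],[0,0,-142,-10,-611,0,1],[0,0,-142,-10,-611,0,1],[0,0,-142,-10,-611,-40,1],[0,0,-142,-10,-611,-65,1],[0,0,-142,-10,-611,-72,1],[0,0,-142,-10,-611,-72,1]])

```text
clock: 32.28
tool_pos: [0.5128, -0.315, 0.2079]
orientation: [-180.0, -0.0, 170.5]
force: [0.2, -0.1, -3.5]
opening: 0.0119
```

```bash
python3 - <<'E'
from h import *
o=ctrl.get_obs();print(o['tool_pos'],o['orientation'],o['force'],o['moment'],o['opening'])
s=ctrl.snapshot('wrist');a=s['pixels'];b=ctrl.snapshot('scene')['pixels'];cv2.imwrite('pics/t3.png',np.hstack([cv2.resize(a,(400,300)),cv2.resize(b[110:260,80:280],(400,300))]))
E
```

```text
[ 0.51279956 -0.31502288  0.20792879] [-1.79978482e+02 -6.70062853e-03  1.70507855e+02] [ 0.21343288 -0.11299829 -3.52060163] [ 0.09987876 -0.07536439  0.00211803] 0.011884587169147994
```

View pics/t3.png

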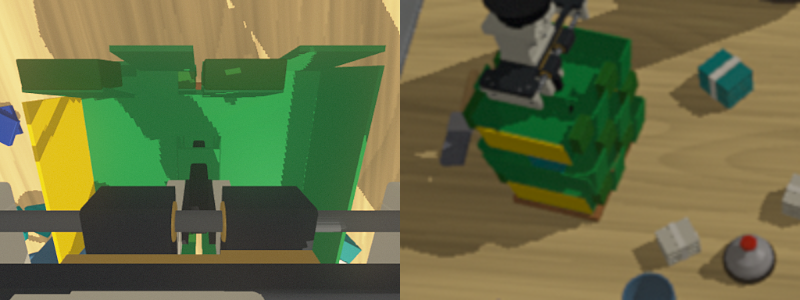

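T2 is over T1 with its yellow end to the front, aligned. Lower and release.

>>> carry_out(increments=[[0,0,0,0,0,-3,1],[0,0,0,0,0,-5,1],[0,0,0,0,0,-6,1],[0,0,0,0,0,-7,1],[0,0,0,0,0,-7,1],[0,0,0,0,0,-7,1],[0,0,0,0,0,-7,0],[0,0,0,0,0,-7,0],[0,0,0,0,0,-7,0],[0,0,0,0,0,-7,0],[0,0,0,0,0,15,0],[0,0,0,0,0,60,0],[0,0,0,0,0,120,0],[0,0,0,0,0,180,0],[0,0,0,0,0,180,0]])

```text
clock: 34.25
tool_pos: [0.5141, -0.3158, 0.3935]
orientation: [-179.9, 0.5, 170.5]
force: [-0.2, 0.9, -0.5]
opening: 0.0869
```

```bash
python3 - <<'E'
from h import *
o=ctrl.get_obs();s=ctrl.snapshot('wrist');c=cam(s,o);print(o['tool_pos'],o['orientation']);px=s['pixels'];cv2.imwrite('pics/w10.png',px)
m,st=fin(px,c,[.513,-.315,.227],40,50);print(st,rect(m,c,.227))
E
```

```text
[ 0.51409385 -0.31583457  0.39353485] [-179.87119647    0.53944737  170.47739487]
[252 153  10  38 294] (array([ 511.5, -321. ]), array([ 511.9, -320.4]), array([42. , 10.1]), 80.9, 294)
```

>>> carry_out(increments=[[0,0,40,40,200,0,0],[0,0,80,35,360,0,0],[0,0,80,35,360,0,0],[0,0,80,35,360,0,0],[0,0,80,35,360,0,0],[0,0,80,35,360,0,0],[0,0,80,35,360,0,0],[0,0,80,35,360,-80,0],[0,0,80,35,360,-80,0],[0,0,80,35,360,-80,0],[0,0,80,35,360,-80,0]])

```text
clock: 35.67
tool_pos: [0.5481, 0.0451, 0.3083]
orientation: [-180.0, 0.0, -109.5]
force: [-0.0, 1.0, 0.2]
opening: 0.0873
```

```bash
python3 - <<'E'
from h import *
o=ctrl.get_obs();s=ctrl.snapshot('wrist');c=cam(s,o);print(o['tool_pos'],o['orientation']);px=s['pixels']
print(proj(c,[.56,.065,.042]))
for d in ctrl.outline_of(s,'white_mid'): print(round(d['confidence'],2),rect(d['pixels'],c,.042),np.argwhere(d['pixels']).mean(0)[::-1])
for d in ctrl.search_frame(s,'white_mid'): print(d)
cv2.imwrite('pics/w11.png',px)
E
```

```text
[0.54807202 0.04513337 0.3083185 ] [-1.79950580e+02  1.12442339e-02 -1.09528475e+02]
[[237.51433776 155.35499267]]
0.83 (array([ 659.1, -115.5]), array([ 658.5, -115.3]), array([48.4, 64.2]), 33.9, 2047) [343.28773815  35.37811431]
0.73 (array([565.2,  65.1]), array([565.1,  65.5]), array([47. , 58.8]), 75.2, 1313) [236.13937548 151.80807312]
{'centre': [0.5663, 0.0686, 0.0417], 'confidence': 0.81}
{'centre': [0.6596, -0.1146, 0.0418], 'confidence': 0.8}
```

View pics/w11.png

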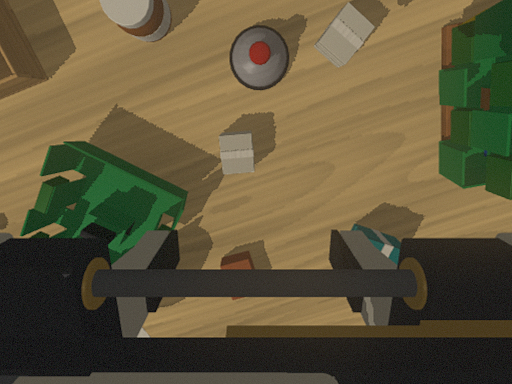

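White is at (236,152). Pick it slightly higher so the body clears T3's rim.

>>> carry_out(increments=[[0,0,5,16,20,-60,0],[0,0,5,16,20,-120,0],[0,0,5,16,20,-180,0],[0,0,5,16,20,-240,0],[0,0,5,16,20,-275,0],[0,0,5,16,20,-292,0],[0,0,5,16,20,-292,0],[0,0,5,16,20,-292,0],[0,0,5,16,20,-292,1],[0,0,5,16,20,-292,1],[0,0,5,16,20,-292,1],[0,0,5,16,20,-292,1],[0,0,5,16,20,-292,1],[0,0,5,16,20,-270,1],[0,0,5,16,20,-220,1],[0,0,5,16,20,-160,1],[0,0,5,16,20,-100,1],[0,0,5,16,20,-40,1],[0,0,5,16,20,2,1]])

```text
clock: 38.2
tool_pos: [0.5636, 0.0651, 0.3124]
orientation: [-179.9, 0.1, -104.5]
force: [0.1, 0.2, -2.6]
opening: 0.0458
```

>>> carry_out(increments=[[0,0,5,-107,-371,0,1],[0,0,5,-107,-371,0,1],[0,0,5,-107,-371,0,1],[0,0,5,-107,-371,0,1],[0,0,5,-107,-371,0,1],[0,0,5,-107,-371,0,1],[0,0,5,-107,-371,0,1],[0,0,5,-107,-371,0,1],[0,0,5,-107,-371,0,1]])

```text
clock: 39.33
tool_pos: [0.4568, -0.305, 0.3093]
orientation: [180.0, 0.0, -99.5]
force: [0.8, -0.2, -1.9]
opening: 0.046
```

```bash
python3 - <<'E'
from h import *
o=ctrl.get_obs();s=ctrl.snapshot('wrist');c=cam(s,o);print(o['tool_pos'],o['orientation'],o['opening']);px=s['pixels'];cv2.imwrite('pics/w12.png',px)
m,st=fin(px,c,[.513,-.315,.227],35,70);print(st,rect(m,c,.227))
E
```

```text
[ 0.4568098  -0.30496868  0.30928881] [ 1.79976734e+02  2.30774375e-02 -9.94857926e+01] 0.04597157375737419
[233 121  50  17 824] (array([ 513.3, -318. ]), array([ 513.4, -318. ]), array([38.8, 12.4]), 80.5, 824)
```

View pics/w12.png

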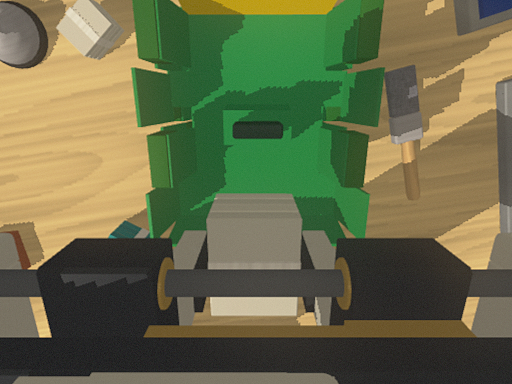

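White is held over T2's near bay. The fin at (258,130) measures (513,-318), 2.7 mm off the base. Place it.

>>> carry_out(increments=[[0,0,0,0,-3,-50,1],[0,0,0,0,-3,-90,1],[0,0,0,0,-3,-115,1],[0,0,0,0,-3,-126,1],[0,0,0,0,-3,-133,1],[0,0,0,0,-3,-133,1],[0,0,0,0,-3,-133,0.3],[0,0,0,0,-3,-133,0.3],[0,0,0,0,-3,-133,0.3],[0,0,0,0,-3,-133,0.3],[0,0,0,0,-3,-110,0.3],[0,0,0,0,-3,-60,0.3],[0,0,0,0,-3,0,0],[0,0,0,20,-3,50,0],[0,0,0,20,-3,50,0],[0,0,0,20,-3,50,0]])

```text
clock: 41.38
tool_pos: [0.4764, -0.3086, 0.359]
orientation: [180.0, 0.0, -99.5]
force: [0.6, -0.4, -0.5]
opening: 0.0872
```

```bash
python3 - <<'E'
from h import *
o=ctrl.get_obs();s=ctrl.snapshot('wrist');c=cam(s,o);print(o['tool_pos'],o['orientation'],o['force'],o['opening']);px=s['pixels'];cv2.imwrite('pics/w13.png',px)
m,st=fin(px,c,[.5133,-.318,.227],35,70);print(st,rect(m,c,.227))
for d in ctrl.outline_of(s,'white_mid'): print(round(d['confidence'],2),rect(d['pixels'],c,.201))
E
```

```text
[ 0.47639849 -0.30855226  0.35895929] [ 1.79966438e+02  3.48468263e-02 -9.95260153e+01] [ 0.61865858 -0.44196057 -0.45480177] 0.0872245602047336
[236 137  42  16 631] (array([ 513.9, -318.2]), array([ 514., -318.]), array([39.5, 14.4]), 80.5, 631)
0.65 (array([ 460.7, -309.5]), array([ 459.7, -309.4]), array([45.7, 63.2]), 80.5, 2279)
```

>>> carry_out(increments=[[0,0,-128,46,605,-60,0],[0,0,-128,46,605,-60,0],[0,0,-128,46,605,-60,0],[0,0,-128,46,605,-60,0],[0,0,-128,46,605,-60,0],[0,0,-128,46,605,-60,0],[0,0,-128,46,605,-60,0],[0,0,-128,46,605,-60,0],[0,0,-128,46,605,-60,0],[0,0,-128,46,605,-60,0],[0,0,-128,46,605,-100,0],[0,0,-128,46,605,-100,0],[0,0,-128,46,605,-100,0],[0,0,-128,46,605,-100,0],[0,0,-128,46,605,-100,0],[0,0,-128,46,605,-100,0]])

```text
clock: 43.48
tool_pos: [0.5226, 0.2959, 0.2596]
orientation: [180.0, -0.0, 132.6]
force: [0.3, -0.2, -0.4]
opening: 0.0875
```

```bash
python3 - <<'E'
from h import *
o=ctrl.get_obs();s=ctrl.snapshot('wrist');c=cam(s,o);print(o['tool_pos'],o['orientation']);px=s['pixels'];cv2.imwrite('pics/w14.png',px)
m,st=fin(px,c,[.523,.296,.078],40,50);print(st,rect(m,c,.078))
E
```

```text
[0.52260368 0.29591427 0.25957053] [ 1.79998870e+02 -4.91384801e-04  1.32565895e+02]
[250 152   9  37 323] (array([520.6, 293.8]), array([520.8, 294. ]), array([42.7,  9.4]), 42.6, 323)
```

>>> carry_out(increments=[[0,0,0,-1,-1,-60,0],[0,0,0,-1,-1,-120,0],[0,0,0,-1,-1,-170,0],[0,0,0,-1,-1,-196,0],[0,0,0,-1,-1,-208,0],[0,0,0,-1,-1,-208,0],[0,0,0,-1,-1,-208,1],[0,0,0,-1,-1,-208,1],[0,0,0,-1,-1,-208,1],[0,0,0,-1,-1,-208,1],[0,0,0,-1,-1,-208,1],[0,0,0,-1,-1,-208,1],[0,0,0,-1,-1,-208,1],[0,0,0,-1,-1,-208,1],[0,0,0,-1,-1,-195,1],[0,0,0,-1,-1,-150,1],[0,0,0,-1,-1,-90,1],[0,0,0,-1,-1,-30,1],[0,0,0,-1,-1,30,1],[0,0,0,-1,-1,90,1]])

```text
clock: 46.02
tool_pos: [0.5209, 0.2945, 0.3524]
orientation: [180.0, -0.0, 132.5]
force: [1.6, 0.7, -2.0]
opening: 0.0119
```

>>> carry_out(increments=[[0,0,5,-2,-50,0,1],[0,0,38,-9,-611,0,1],[0,0,38,-9,-611,0,1],[0,0,38,-9,-611,0,1],[0,0,38,-9,-611,0,1],[0,0,38,-9,-611,0,1],[0,0,38,-9,-611,0,1],[0,0,38,-9,-611,0,1],[0,0,38,-9,-611,0,1],[0,0,38,-9,-611,0,1],[0,0,38,-9,-611,0,1],[0,0,38,-9,-611,0,1],[0,0,38,-9,-611,0,1],[0,0,38,-9,-611,0,1],[0,0,38,-9,-611,-40,1],[0,0,38,-9,-611,-65,1],[0,0,38,-9,-611,-72,1],[0,0,38,-9,-611,-72,1]])

```text
clock: 48.28
tool_pos: [0.513, -0.3155, 0.2782]
orientation: [-180.0, 0.0, 170.5]
force: [0.0, 0.1, -2.3]
opening: 0.0117
```

```bash
python3 - <<'E'
from h import *
o=ctrl.get_obs();print(o['tool_pos'],o['orientation'],o['force'],o['moment'],o['opening'])
s=ctrl.snapshot('wrist');a=s['pixels'];b=ctrl.snapshot('scene')['pixels'];cv2.imwrite('pics/t4.png',np.hstack([cv2.resize(a,(400,300)),cv2.resize(b[90:240,80:280],(400,300))]))
E
```

```text
[ 0.512984   -0.3155272   0.27820876] [-1.79976674e+02  2.03925197e-02  1.70529929e+02] [ 0.04930057  0.13116973 -2.34436813] [ 0.0803865  -0.09892353 -0.02167553] 0.011735157447219887
```

View pics/t4.png

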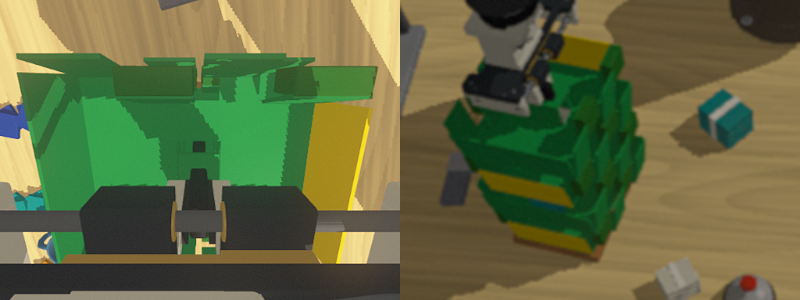

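T3 is aligned. Lower, release, rise clear.

>>> carry_out(increments=[[0,0,0,0,-1,-3,1],[0,0,0,0,-1,-5,1],[0,0,0,0,-1,-6,1],[0,0,0,0,-1,-7,1],[0,0,0,0,-1,-7,1],[0,0,0,0,-1,-7,1],[0,0,0,0,-1,-7,0],[0,0,0,0,-1,-7,0],[0,0,0,0,-1,-7,0],[0,0,0,0,-1,-7,0],[0,0,0,0,-1,15,0],[0,0,0,0,-1,60,0],[0,0,0,0,-1,100,0],[0,0,0,0,-1,100,0],[0,0,0,0,-1,100,0],[0,0,0,0,-1,100,0]])

```text
clock: 50.38
tool_pos: [0.5123, -0.3166, 0.3763]
orientation: [180.0, -0.1, 170.5]
force: [0.6, 0.2, 0.9]
opening: 0.0877
```

```bash
python3 - <<'E'
from h import *
o=ctrl.get_obs();s=ctrl.snapshot('wrist');c=cam(s,o);print(o['tool_pos'],o['orientation'],o['force']);px=s['pixels'];cv2.imwrite('pics/w15.png',px)
m,st=fin(px,c,[.513,-.316,.297],40,50);print(st,rect(m,c,.297))
E
```

```text
[ 0.51225763 -0.31662513  0.37631912] [ 1.79974237e+02 -1.12955855e-01  1.70475567e+02] [0.57824202 0.20473291 0.86618028]
[247 173  13  51 477] (array([ 512.5, -320.3]), array([ 512.2, -318.8]), array([43.9, 10.3]), 80.5, 477)
```

>>> carry_out(increments=[[0,0,40,40,100,0,1],[0,0,80,100,285,-50,1],[0,0,80,100,285,-50,1],[0,0,80,100,285,-50,1],[0,0,80,100,285,-100,1],[0,0,80,100,285,-150,1],[0,0,80,100,285,-150,1],[0,0,80,100,285,-150,1],[0,0,80,100,285,-150,1],[0,0,80,100,285,-150,1],[0,0,80,100,285,-150,1]])

```text
clock: 51.8
tool_pos: [0.6126, -0.0319, 0.2277]
orientation: [-180.0, 0.0, -109.6]
force: [0.3, -0.7, -0.3]
opening: 0.0007
```

```bash
python3 - <<'E'
from h import *
import pickle
o=ctrl.get_obs();s=ctrl.snapshot('wrist');c=cam(s,o);print(o['tool_pos'],o['orientation'],o['opening']);px=s['pixels'];cv2.imwrite('pics/w16.png',px)
def red(px,P,c,r=40):
    u,v=proj(c,P)[0].astype(int);hsv=cv2.cvtColor(px,cv2.COLOR_BGR2HSV)
    m=((hsv[...,0]<8)|(hsv[...,0]>172))&(hsv[...,1]>170)&(hsv[...,2]>90);k=np.zeros_like(m);k[max(v-r,0):v+r,max(u-r,0):u+r]=1
    return m&k
P=[.665,-.003,.069];ms=[];cs=[]
px2,c2=pickle.load(open('w2.pkl','rb'));px7,c7=pickle.load(open('w7.pkl','rb'))
st,ct=shot('top');ss,csn=shot('scene')
for nm,a,b in(('w16',px,c),('w2',px2,c2),('w7',px7,c7),('top',st['pixels'],ct),('scene',ss['pixels'],csn)):
    m=red(a,P,b,40 if nm[0]=='w' else 15);ms.append(np.argwhere(m).mean(0)[::-1]);cs.append(b);print(nm,ms[-1],rect(m,b,.069))
print(tri(cs,ms),tri(cs[:3],ms[:3]))
cv2.imwrite('pics/s16.png',np.hstack([cv2.resize(px,(400,300)),cv2.resize(ss['pixels'][90:240,80:280],(400,300))]))
E
```

```text
[ 0.61261285 -0.03193407  0.22766592] [-1.79990434e+02  1.00433095e-02 -1.09601128e+02] 0.0006825787064480939
w16 [211.69515012 130.70207852] (array([673.6,  -7.9]), array([673.5,  -8.6]), array([24. , 23.5]), 70.4, 433)
w2 [181.84243697  46.90756303] (array([672. ,  -7.5]), array([672.1,  -7.7]), array([23.4, 24.6]), 56.1, 476)
w7 [180.71698113  12.86320755] (array([671.6,  -7.5]), array([671.8,  -8.1]), array([22.1, 24. ]), 65.9, 212)<stdin>:12: RuntimeWarning: Mean of empty slice.
  ret = um.true_divide(
Traceback (most recent call last):
  File "h.py", line 35, in rect
    r=cv2.minAreaRect(P.astype(np.float32));return np.round(P.mean(0),1),np.round(r[0],1),np.round(r[1],1),round(r[2],1),len(P)
cv2.error: OpenCV(4.12.0) /io/opencv/modules/imgproc/src/convhull.cpp:143: error: (-215:Assertion failed) total >= 0 && (depth == CV_32F || depth == CV_32S) in function 'convexHull'
```

```bash
python3 - <<'E'
from h import *
ss,c=shot('scene');t,ct=shot('top')
P=np.array([[.513,-.315,z] for z in (.087,.157,.227,.297)]);print(proj(c,P),proj(ct,P[-1]))
cv2.imwrite('pics/s17.png',np.hstack([cv2.resize(ss['pixels'][90:240,80:280],(400,300)),cv2.resize(t['pixels'][140:260,260:420],(400,300))]))
E
```

```text
[[164.16915951 175.577647  ]
 [159.44309216 162.50189979]
 [154.2523725  148.14058558]
 [148.52493303 132.29431314]] [[350.05928896 197.01909339]]
```

View pics/s17.png

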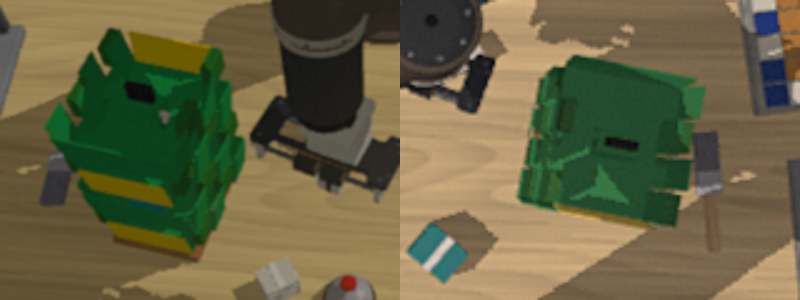

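The stack stands straight, four levels with alternating yellow ends; the T3 fin projects where expected. Press the bell.

>>> carry_out(increments=[[0,0,0,60,24,-50,1],[0,0,0,60,24,-100,1],[0,0,0,60,24,-140,1],[0,0,0,60,24,-150,1],[0,0,0,60,24,-158,1],[0,0,0,60,24,-163,1],[0,0,0,60,24,-168,1],[0,0,0,60,24,-171,1],[0,0,0,60,24,-172,1],[0,0,0,60,24,-172,1],[0,0,0,60,24,-172,1]])

```text
clock: 53.42
tool_pos: [0.6737, -0.0078, 0.0575]
orientation: [-179.8, 0.1, -109.5]
force: [-2.3, 1.0, 7.1]
opening: 0.0004
```

>>> carry_out(increments=[[0,0,0,0,0,-1,1],[0,0,0,0,0,-2,1],[0,0,0,0,0,-3,1],[0,0,0,0,0,-3,1],[0,0,0,0,0,-3,1]])

```text
clock: 54.05
tool_pos: [0.6739, -0.0078, 0.0563]
orientation: [-179.8, 0.1, -109.5]
force: [-5.7, 1.1, 19.4]
opening: 0.0005
```

Force of 19 N, well beyond the 8 N spring, means it is on the stop. Release and check.

>>> carry_out(increments=[[0,0,0,0,0,5,1],[0,0,0,0,0,15,1],[0,0,0,0,0,60,1],[0,0,0,-40,20,120,1],[0,0,0,-60,30,180,1],[0,0,0,-60,30,180,1],[0,0,0,-60,30,180,1],[0,0,0,-60,30,180,1],[0,0,0,-60,30,180,1]])

```text
clock: 55.18
tool_pos: [0.6123, 0.0218, 0.2306]
orientation: [179.9, -0.1, -109.6]
force: [0.1, 0.3, -0.3]
opening: 0.0008
```

```bash
python3 - <<'E'
from h import *
o=ctrl.get_obs();s,c=shot('wrist');px=s['pixels'];print(o['clock'],o['tool_pos'],o['force'])
hsv=cv2.cvtColor(px,cv2.COLOR_BGR2HSV);u,v=proj(c,[.6725,-.008,.069])[0].astype(int)
m=((hsv[...,0]<8)|(hsv[...,0]>172))&(hsv[...,1]>170)&(hsv[...,2]>90);k=np.zeros_like(m);k[max(v-40,0):v+40,u-40:u+40]=1
print('plunger',rect(m&k,c,.069))
ss,c=shot('scene');t,ct=shot('top')
cv2.imwrite('pics/end.png',np.hstack([cv2.resize(ss['pixels'],(400,300)),cv2.resize(t['pixels'],(400,300))]))
E
```

```text
55.175 [0.61226202 0.02175773 0.23061894] [ 0.07039124  0.28274197 -0.28946291]
plunger (array([673.4,  -6.9]), array([673.6,  -7.2]), array([23.7, 23.9]), 70.5, 458)
```

View pics/end.png

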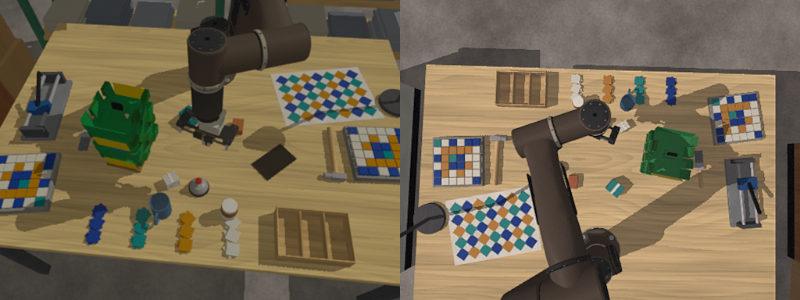

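The final view shows the stack standing, the black pad empty, the bystanders in place, the plunger up and the robot clear. Handing in.

```bash
python3 -c "
from plant import ctrl
print(ctrl.close_job())"
```

```text
the job is handed in; nothing more can be done
None
```

The job is handed in at about 55 s on the robot's clock. My last checks found nothing wrong, though the system reports no verdict.

- **Packs:** Three were present; I saw no ochre pack. Blue lies in the bottom tray, the smaller turquoise in T1, and the white one nearest the base in T2. T3 is empty. I measured each pack in its bay right after placing it, but did not look at blue or turquoise again once trays covered them.
- **Stack:** T1, T2 and T3 stand on the bottom tray, each turned half a turn from the one below. Their fins measured within about 5 mm sideways (up to about 3 mm allowing for the view angle) and 1.5° of the bottom tray's. The last scene and top pictures show four level, straight tiers.
- **Bell:** I pressed after the stack was standing. The force reached 19 N against the 8 N spring, so the plunger was on its stop. It showed at its rest position afterwards.
- **Other things:** The robot was clear of everything with almost no force on the tool. The jar, mug, brush, hammer and offcut looked undisturbed; I judged that by eye and did not measure them at the end.
- **Checks that disagreed:** My first two-view fits of the nest and base fins failed because the wrong dark area was picked out. A refit of the nest fin came out about 1 cm low, because the fin's side showed. The grips at the stated heights then held, and contact was felt when T1 was set down.

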